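# Back the block press off by one turn

## Robot

A 7-joint arm with a two-finger parallel gripper is mounted at the origin on the work surface. World frame = base frame: x ahead of the robot, y to its left, z up, the work surface at z = 0. Lengths are in m, angles in rad, forces in N, time in s.
With the tool pointing down it reaches from about 0.425 to 0.95 m from the base axis. Payload 4.7 kg.
Tool frame: the origin (TCP) lies on the centre line of the jaws, within the pads' length; the fingertips stand 25 mm ahead of it and the grasp point (between the pads) lies 6 mm ahead of it; z points along the fingers, y is the line along which they close (so a half turn about z gives the same grasp; the last joint's range is limited). The gripper opens to 85 mm and grips with 20 to 120 N. Pads are 22 mm wide; open, the fingers measure 114 mm over their backs; the gripper's body (76 mm by 85 mm) begins 54 mm behind the grasp point. The pads swing forward as they close: fully open they stand 13 mm farther back than shut.
Start: joints at [-1.165, 0.469, -0.049, 1.532, 0.024, 1.141, -0.082], TCP at [0.284, 0.612, 0.256] pointing down, gripper open.
Joint ranges: [-2.59, 2.59], [-0.33, 1.99], [-1.39, 1.29], [0.1, 2.45], [-1.04, 4.18], [0.21, 1.99], [-2.66, 2.66]. Speed limits (rad/s): [2.57, 2.57, 3.14, 3.14, 3.14, 3.14, 3.14].

## Interface

Orientations are given as a unit quaternion [x, y, z, w].
In Python, from workcell import ctrl gives the robot as it stands. The module is installed in compiled form; this text tells all that it offers.
- The arm moves only by the tool carry_out, never from a script. Its argument "series" is a list of rows, each a list of 4 numbers: the shift along the tool's x, y, z normalised to -1 to 1, where 1 is 0.08 m, then the turn about the tool's z normalised to -1 to 1, where 1 is 60 degrees. A call has 1 to 20 rows; each row is the pose to reach, as a shift and turn from the pose commanded when the call began, along the tool's axes at that moment; what a row does not reach only later rows make up. A row lasts 1/12 s, in which the tool goes at most 41.7 mm and 7.16 degrees, less where a joint would pass 70% of its speed; a pose out of reach is approached as far as the arm can. A call with a number of a shift or a turn outside -1 to 1 is refused whole. A call with a gripper value outside its range is refused whole. "grip" is the gripper's target within -1 to 1 (fully open at 1, half-way at 0, shut at -1), set as the call begins (left out, the last holds). The fingers move at their own pace and stop on an object; "force" is the grip in N (left out, the last holds). Time passes only in rows, so rows that repeat a pose let the fingers close. It gives the time, the measured TCP pose, the force, the opening and the grip force at its end, in the units of the state.
- ctrl.observe(): the state, without advancing time (a new reading comes with each control period).
- ctrl.read_camera(name): name is "scene" or "top"; returns a dict with "pixels" (420x560x3 uint8, red, green, blue), "intrinsics" (3x3 intrinsics, pixels), "rvec" (rotation vector, rad) and "tvec" (3), from world to camera coordinates, as OpenCV has them. Camera axes: x right, y down, z forward; pixel columns grow to the right and rows downward; lengths in m; the calibration is good to about 2 mm. A picture is of the moment at which its call begins. There is no depth.
- ctrl.sign_off(): hands the job in; it is judged then, once.
The state is a dict: "clock": time; "qpos": joint angles; "qvel": joint speeds; "joint_torque": joint torques, N m; "position": TCP position; "eef_rot": TCP orientation; "wrist_force": force on the tool from outside, world axes, zero at the start; "torque": the same for the moment, N m; "grip_width": finger opening in m; "finger_force": force on a finger pad.
Only numpy, scipy, OpenCV 4.12 (cv2) and the standard library are available. Lean on these libraries where they do the work, as an engineer would, in place of code of your own. Each camera call takes 0.05 s, during which the arm holds its last target. There are 200 camera calls.

## Task

The glue in the block under the press has set: open the screw press by exactly one full turn of its hand wheel, anticlockwise as seen from above, so that the platen lifts clear of the block by the usual amount. Push the wheel round by its upright wooden handle with the fingertips or the outside of the fingers, without gripping or forcing the handle, and stop when the handle is back at the place round the wheel where it started. Leave the block in the press and the things on the bench as they are, and finish clear of everything.

Things in the scene. Friction and masses are not known exactly. Their poses are not given: they have to be found in the camera images.
- wheel (a joint): turn of the horizontal hand wheel about its vertical axis, rad: 0 at the start, growing anticlockwise seen from above (opening the press), 6.283 after one full turn. It cannot go further clockwise than the start (the press is closed on the block). Stiff: about 0.4 N m, that is about 5 N at the handle; it stays where it is left and does not coast.
- hub (a point): centre of the hand wheel, on its vertical axis at mid height of the rim (about 201 mm above the bench at the start). Dark cast-iron wheel of 188 mm outer diameter, round rim bar 18 mm thick on a circle of 85 mm radius, four spokes, hub of 44 mm diameter whose top (with the screw end) is 19 mm above this point. The wheel lies level on top of the press and rises with its screw by 8 mm per turn. Nothing stands above the wheel but its handle.
- handle: upright turned wooden handle on the wheel's rim, 66 mm tall, barrel-shaped, at most 25 mm in diameter, free to spin on its pin; origin at its middle, on its axis, 85 mm from the wheel's axis and 45 mm above hub, z up. A 28 mm round boss at its foot ends 34 mm below the origin. Its starting place round the wheel varies; it travels and rises with the wheel.
- platen_face (a point): centre of the underside of the steel platen (170 x 138 x 16 mm), which the wheel raises by 8 mm per turn; at the start it rests on the block, about 70 mm above the bench.
- press: grey cast-iron screw press fixed to the bench, bed 250 x 220 mm, two uprights left and right of the platen, crosshead with its top 160 mm above the bench; the origin is under the middle of the bed, x points away from its front, z up. The wheel's axis stands above the origin.
- blank: wooden block blank glued from two boards, 130 x 100 x 40 mm, loose on the press bed under the platen; origin at the centre of its underside. Stays where it is.
- print_block: dark wooden printing block, 120 x 95 mm, 69 mm tall with its wooden grip on top, loose on the bench beside the press; origin at the centre of its underside. Stays where it is.
- dye_jar: closed glass jar, 64 mm in diameter, 85 mm tall, loose on the bench beside the press; origin at the centre of its underside. Stays where it is.
- mallet: wooden mallet lying on the bench beside the press, handle of 23 mm diameter along its x axis, round head 90 mm long and 56 mm in diameter at +90 mm along x, overall 220 mm long; origin under the handle axis at bench height. Stays where it is.

How it is judged:
On the way, in this order (a step that is already met when the one before it is completed fails the run):
1. the wheel is a quarter turn or so round, pushed by its handle (value of joint wheel between 0.5 and 2.2 rad and contact force between the fingers and handle above 0.3 N), for 0.1 s.
2. the wheel is about half a turn round, pushed by its handle (value of joint wheel between 2.3 and 4 rad and contact force between the fingers and handle above 0.3 N), for 0.1 s.
3. the wheel is about three quarters of a turn round, pushed by its handle (value of joint wheel between 4.1 and 5.9 rad and contact force between the fingers and handle above 0.3 N), for 0.1 s.
At the end, for the whole second after the job is handed in: the wheel rests within 15 degrees of exactly one anticlockwise turn from its start, the platen has risen by 8 mm (within 0.8 mm), the block in the press has not shifted by 10 mm nor the printing block, jar or mallet by 20 mm (value of joint wheel between 6.02 and 6.55 rad and velocity of joint wheel between -0.05 and 0.05 rad/s and distance of platen_face from where it was at the start of the episode between 0.0072 and 0.0088 m and distance of blank from where it was at the start of the episode below 0.01 m and distance of each of print_block, dye_jar, mallet from where it was at the start of the episode below 0.02 m); the robot touches nothing.
It fails at once if the wheel is turned more than 35 degrees past the full turn (value of joint wheel above 6.89 rad).
It fails at once if the handle is taken between the fingers (horizontal distance between the grasp point and handle below 0.012 m and z of the grasp point in the frame of handle below 0.048 m).
It fails at once if the handle is forced (more than 45 N) (contact force between the fingers and handle above 45 N).
It fails at once if the block in the press is shifted (distance of blank from where it was at the start of the episode above 0.01 m).
It fails at once if the printing block, the jar or the mallet is moved or lifted (distance of any of print_block, dye_jar, mallet from where it was at the start of the episode above 0.02 m).
It also fails if it takes over 67 s, if anything falls off the work surface, if the arm or the gripper's body presses on something with over 40 N, if the wrist force passes 120 N, or if a joint passes its speed limit or range.

## Working session

There is one attempt and no reset: what is moved stays moved. The work goes in short steps, Python scripts to look and compute and a tool call to move; the robot and the scene stay as the last step left them, time stands still between calls to the robot, and variables do not carry over. Pictures are saved under pics/ and viewed, at most 10 in all, crops included, and the job is handed in when it is done.

Besides the shell and the picture viewer there is one more tool, called after "Call:" by a JSON object that holds its "api" and its "payload". carry_out: Moves the arm, as the interface text tells. Scaled input: -1 to 1 covers 0.08 m each way for a shift and 60 degrees each way for a turn. Its arguments: {"type":"object","properties":{"series":{"type":"array","items":{"type":"array","items":{"type":"number"}}},"grip":{"type":"number"},"force":{"type":"number"}},"required":["series"]}

```bash
mkdir -p pics
python3 - <<'E'
from workcell import ctrl
import cv2
for n in("scene","top"):
    r=ctrl.read_camera(n); cv2.imwrite(f"pics/{n}0.png",r["pixels"][:,:,::-1]); print(n,r["intrinsics"],r["rvec"],r["tvec"])
s=ctrl.observe(); print(s)
E
```

```text
scene [[442.30838584   0.         289.89733565]
 [  0.         442.30838584 209.92234478]
 [  0.           0.           1.        ]] [ 2.01765744  0.7349252  -0.41336151] [-0.44438422 -0.03086483  1.30246941]
top [[527.44340278   0.         280.47475159]
 [  0.         527.44340278 209.24955705]
 [  0.           0.           1.        ]] [ 2.20454081 -2.14942912  0.07209199] [0.03999894 0.56708581 1.42240271]
{'clock': 0.1, 'qpos': array([-1.16491431,  0.469388  , -0.04859318,  1.53355653,  0.02412113,
        1.14099297, -0.08230101]), 'qvel': array([ 1.29202031e-03,  2.07310598e-04,  6.09060581e-05, -4.29535813e-03,
       -1.14377358e-03,  9.03267372e-04, -2.80421556e-04]), 'joint_torque': array([ 1.40799111e-03, -5.11519253e+01, -4.66903858e-02, -2.38392216e+01,
        1.07594125e-02,  4.35413589e-03,  1.11593090e-05]), 'position': array([0.28411204, 0.61177717, 0.25535557]), 'eef_rot': array([ 2.15665674e-01,  9.76466868e-01, -8.66307903e-04, -1.50325528e-04]), 'wrist_force': array([0.11624568, 0.15145438, 0.78963605]), 'torque': array([ 0.03931615, -0.0217971 , -0.01252489]), 'finger_force': 0.0, 'grip_width': 0.08519298275898676}
```

View pics/scene0.png

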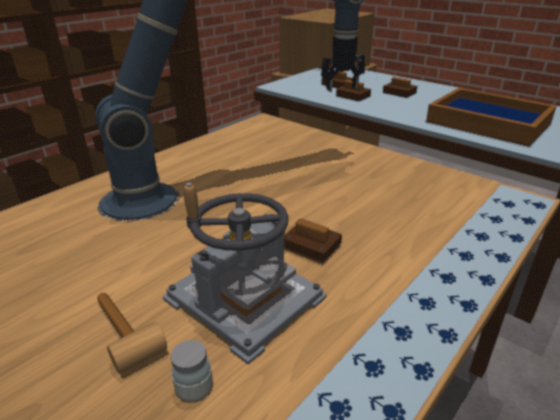

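View pics/top0.png

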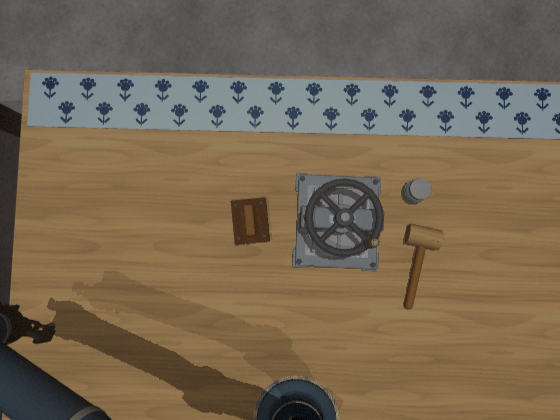

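The scene view shows the wheel centred near (238,218) and the handle at (191,200). In the top view the hub is near (344,217) and the handle near (375,242). The jar and mallet are to the right in the top view, the print block to the left.

```bash
cat > h.py <<'E'
import numpy as np,cv2
from workcell import ctrl
def cam(n):
    r=ctrl.read_camera(n); R=cv2.Rodrigues(np.array(r["rvec"]))[0]; return r["pixels"],np.array(r["intrinsics"]),R,np.array(r["tvec"]).ravel()
def onplane(c,uv,z):
    _,K,R,t=c; d=R.T@np.linalg.inv(K)@[uv[0],uv[1],1]; o=-R.T@t; return o+d*(z-o[2])/d[2]
def proj(c,p):
    _,K,R,t=c; q=K@(R@np.array(p)+t); return q[:2]/q[2]
E
python3 - <<'E'
from h import *
c=cam("top"); s=cam("scene")
hub=onplane(c,(344,217),.22); print("hub",hub)
hd=onplane(c,(375,242),.27); print("handle",hd, np.linalg.norm((hd-hub)[:2]))
print("hub in scene",proj(s,hub),"handle top",proj(s,[*hd[:2],.279]),"foot",proj(s,[*hd[:2],.213]))
for n,uv,z in(("jar",(418,190),.08),("mallethead",(424,236),.04),("print",(251,221),.03)): print(n,onplane(c,uv,z))
a=cv2.resize(c[0][160:280,280:460],None,fx=4,fy=4,interpolation=3); b=cv2.resize(s[0][170:260,160:310],None,fx=4,fy=4,interpolation=3)
im=np.zeros((480,720,3),np.uint8); im[:]=a; cv2.imwrite("pics/t1.png",im[:,:,::-1]); cv2.imwrite("pics/s1.png",b[:,:,::-1])
E
```

```text
hub [ 0.53610734 -0.09808937  0.22      ]
handle [ 0.47819939 -0.16327308  0.27      ] 0.087190861566718
hub in scene [237.96504059 210.01036117] handle top [186.75389643 185.47523739] foot [191.10203722 216.80150085]
jar [ 0.62119726 -0.30649128  0.08      ]
mallethead [ 0.50206681 -0.33323608  0.04      ]
print [0.5312316  0.13357789 0.03      ]
```

View pics/t1.png

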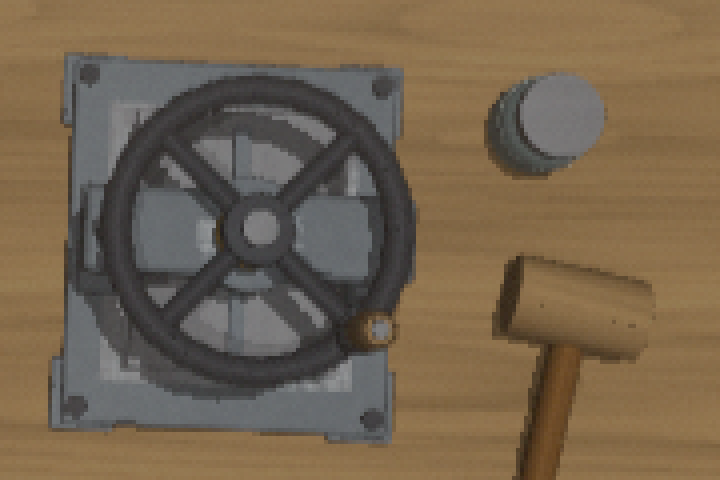

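View pics/s1.png

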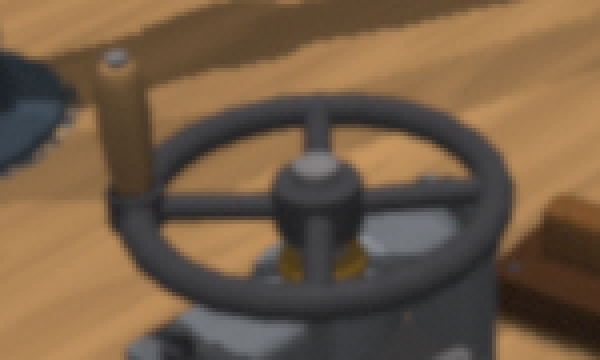

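Enlarged crops: the top view puts the hub at (345,217) and the handle tip at (375,242). The scene view has the hub top at (239,211) and the handle tip at (189,184.5). Both agree with the 85 mm radius, so the hub is near (0.536,-0.099) and the handle at about -132°. I'll go up and across with the fingers shut.

Call:
{"api": "carry_out", "payload": {"series": [[0,0,-0.5,0],[-0.3,-0.3,-1,0],[-0.65,-0.65,-1,0],[-1,-1,-1,0],[-1,-1,-1,0]], "grip": -1}}

```text
clock: 0.62
position: [0.3284, 0.4988, 0.3378]
eef_rot: [0.221, 0.975, -0.001, 0.002]
wrist_force: [0.8, -0.2, -0.7]
grip_width: 0.0256
finger_force: 0.0
```

Call:
{"api": "carry_out", "payload": {"series": [[-0.35,-0.35,-0.2,0],[-0.7,-0.7,-0.3,0],[-1,-1,-0.3,0]]}}

```text
clock: 0.87
position: [0.3633, 0.398, 0.362]
eef_rot: [0.216, 0.976, 0.001, 0.001]
wrist_force: [0.4, 0.4, 0.3]
grip_width: 0.0003
finger_force: 0.0
```

Call:
{"api": "carry_out", "payload": {"series": [[-0.35,-0.35,0,0],[-0.7,-0.7,0,0],[-1,-1,0,0]]}}

```text
clock: 1.12
position: [0.4015, 0.2906, 0.3603]
eef_rot: [0.216, 0.976, -0.0, 0.0]
wrist_force: [0.0, 0.2, 0.1]
grip_width: -0.0001
finger_force: 0.0
```

Call:
{"api": "carry_out", "payload": {"series": [[-0.35,-0.35,0,0],[-0.7,-0.7,0,0],[-1,-1,0,0]]}}

```text
clock: 1.37
position: [0.4402, 0.1843, 0.3602]
eef_rot: [0.217, 0.976, -0.0, 0.0]
wrist_force: [0.4, 0.6, -0.0]
grip_width: -0.0
finger_force: 0.0
```

Call:
{"api": "carry_out", "payload": {"series": [[-0.35,-0.35,0,0],[-0.7,-0.7,0,0],[-1,-1,0,0],[-1,-1,0,0]]}}

```text
clock: 1.7
position: [0.4803, 0.073, 0.3605]
eef_rot: [0.222, 0.975, -0.001, 0.001]
wrist_force: [0.5, -0.5, 0.7]
grip_width: -0.0001
finger_force: 0.0
```

Call:
{"api": "carry_out", "payload": {"series": [[-0.15,-0.5,0,0],[-0.3,-1,0,0],[-0.3,-1,0,0]]}}

```text
clock: 1.95
position: [0.4653, -0.0101, 0.3604]
eef_rot: [0.222, 0.975, -0.001, 0.0]
wrist_force: [-1.3, -0.5, 0.5]
grip_width: 0.0001
finger_force: 0.0
```

Call:
{"api": "carry_out", "payload": {"series": [[-0.15,-0.4,0,0],[-0.3,-0.8,0,0],[-0.4,-1,0,0],[-0.4,-1,0,0],[-0.4,-1,0,0]]}}

```text
clock: 2.37
position: [0.4618, -0.0882, 0.3602]
eef_rot: [0.217, 0.976, 0.0, -0.0]
wrist_force: [-1.1, 1.1, 0.1]
grip_width: 0.0001
finger_force: 0.0
```

Run:
```python
from h import *
print(ctrl.observe()["position"],ctrl.observe()["eef_rot"],ctrl.observe()["qpos"])
for n in("scene","top"):
    c=cam(n); cv2.imwrite(f"pics/{n}2.png",c[0][:,:,::-1])
```

```text
[ 0.46183109 -0.08816828  0.36019511] [ 2.16940571e-01  9.76184772e-01  2.46307375e-04 -1.38286660e-04] [-0.34834928  0.03105887  0.46572438  1.87166111 -0.01528035  1.24243965
  1.25555053]
```

Call:
{"api": "carry_out", "payload": {"series": [[-0.05,-0.4,0,0],[-0.05,-0.4,0.3,0],[-0.05,-0.4,0.6,0],[-0.05,-0.4,0.9,0],[-0.05,-0.4,0.9,0],[-0.05,-0.4,0.9,0]]}}

```text
clock: 2.97
position: [0.4519, -0.1171, 0.2877]
eef_rot: [0.215, 0.977, -0.0, -0.001]
wrist_force: [0.5, -0.3, 1.0]
grip_width: -0.0005
finger_force: 0.0
```

Run:
```python
from h import *
s=ctrl.observe(); print(s["position"],s["wrist_force"])
c=cam("scene"); print(proj(c,s["position"]-[0,0,.025]),proj(c,s["position"]-[0,0,.038]))
d=cam("top"); a=cv2.resize(c[0][100:300,100:350],(500,400)); b=cv2.resize(d[0][160:280,280:430],(500,400))[:, :300]
cv2.imwrite("pics/x3.png",np.hstack([a,b])[:,:,::-1])
```

```text
[ 0.45191649 -0.11709165  0.28773683] [ 0.51475838 -0.33453117  1.03518852]
[198.32396628 179.98069488] [199.0621792  186.00974941]
```

View pics/x3.png

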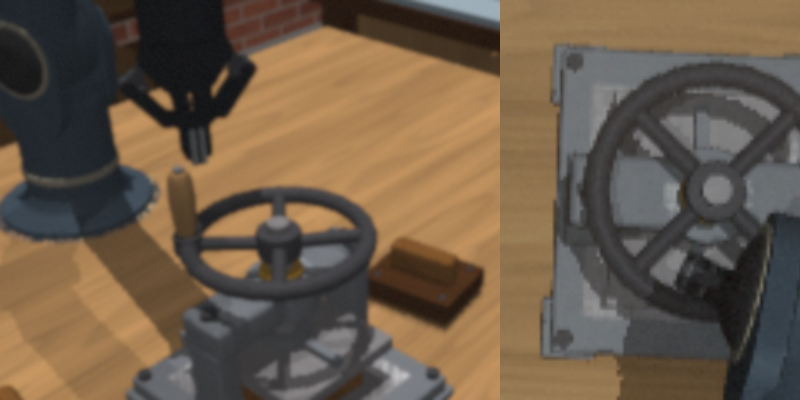

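The fingertips end at crop (200,160), just behind and above the handle tip at (180,172). They are 25 mm ahead of the TCP, as stated, so I'll lower 17 mm and sweep the arc.

Run:
```python
import numpy as np
a=np.array([.2157,.9765]);X=np.array([2*a[0]**2-1,2*a[0]*a[1]]);Y=np.array([X[1],-X[0]])
c=np.array([.536,-.099]);P=lambda d:c+.085*np.array([np.cos(np.radians(d)),np.sin(np.radians(d))])
s=-167
p=np.array([.4525,-.1175]) 
for k in range(7):
    e=s+54; rows=[]
    for d in np.arange(s+4.5,e+.1,4.5):
        v=P(d)-p; rows.append([round(float(v@X/.08),2),round(float(v@Y/.08),2)])
    print(s,e,[r+[0,0] for r in rows]); p=p+.08*(rows[-1][0]*X+rows[-1][1]*Y); s=e
```

```text
-167 -113 [[-0.06, -0.07, 0, 0], [-0.12, -0.13, 0, 0], [-0.19, -0.18, 0, 0], [-0.25, -0.23, 0, 0], [-0.32, -0.27, 0, 0], [-0.4, -0.31, 0, 0], [-0.48, -0.35, 0, 0], [-0.55, -0.37, 0, 0], [-0.64, -0.39, 0, 0], [-0.72, -0.4, 0, 0], [-0.8, -0.41, 0, 0], [-0.88, -0.41, 0, 0]]
-113 -59 [[-0.09, 0.0, 0, 0], [-0.17, 0.02, 0, 0], [-0.25, 0.04, 0, 0], [-0.33, 0.06, 0, 0], [-0.41, 0.09, 0, 0], [-0.48, 0.13, 0, 0], [-0.55, 0.17, 0, 0], [-0.62, 0.22, 0, 0], [-0.69, 0.27, 0, 0], [-0.75, 0.33, 0, 0], [-0.8, 0.4, 0, 0], [-0.85, 0.46, 0, 0]]
-59 -5 [[-0.04, 0.07, 0, 0], [-0.08, 0.15, 0, 0], [-0.11, 0.23, 0, 0], [-0.14, 0.31, 0, 0], [-0.16, 0.39, 0, 0], [-0.17, 0.47, 0, 0], [-0.18, 0.55, 0, 0], [-0.18, 0.63, 0, 0], [-0.18, 0.72, 0, 0], [-0.16, 0.8, 0, 0], [-0.14, 0.88, 0, 0], [-0.12, 0.96, 0, 0]]
-5 49 [[0.03, 0.08, 0, 0], [0.07, 0.15, 0, 0], [0.11, 0.22, 0, 0], [0.16, 0.29, 0, 0], [0.22, 0.36, 0, 0], [0.28, 0.42, 0, 0], [0.34, 0.47, 0, 0], [0.41, 0.52, 0, 0], [0.48, 0.56, 0, 0], [0.55, 0.6, 0, 0], [0.63, 0.63, 0, 0], [0.71, 0.66, 0, 0]]
49 103 [[0.08, 0.02, 0, 0], [0.16, 0.03, 0, 0], [0.24, 0.04, 0, 0], [0.33, 0.04, 0, 0], [0.41, 0.04, 0, 0], [0.49, 0.02, 0, 0], [0.57, 0.0, 0, 0], [0.65, -0.02, 0, 0], [0.73, -0.05, 0, 0], [0.8, -0.09, 0, 0], [0.88, -0.13, 0, 0], [0.94, -0.18, 0, 0]]
103 157 [[0.07, -0.06, 0, 0], [0.13, -0.11, 0, 0], [0.18, -0.18, 0, 0], [0.23, -0.25, 0, 0], [0.27, -0.32, 0, 0], [0.31, -0.39, 0, 0], [0.35, -0.47, 0, 0], [0.37, -0.55, 0, 0], [0.39, -0.63, 0, 0], [0.41, -0.71, 0, 0], [0.41, -0.79, 0, 0], [0.41, -0.88, 0, 0]]
157 211 [[-0.0, -0.08, 0, 0], [-0.02, -0.16, 0, 0], [-0.03, -0.24, 0, 0], [-0.06, -0.32, 0, 0], [-0.09, -0.4, 0, 0], [-0.13, -0.47, 0, 0], [-0.17, -0.55, 0, 0], [-0.22, -0.61, 0, 0], [-0.27, -0.68, 0, 0], [-0.33, -0.74, 0, 0], [-0.4, -0.79, 0, 0], [-0.46, -0.84, 0, 0]]
```

Call:
{"api": "carry_out", "payload": {"series": [[0,0,0.1,0],[0,0,0.2,0],[0,0,0.2,0],[0,0,0.2,0]]}}

```text
clock: 3.4
position: [0.4519, -0.1184, 0.272]
eef_rot: [0.216, 0.976, -0.0, -0.0]
wrist_force: [0.2, -0.6, 0.4]
grip_width: 0.0002
finger_force: 0.0
```

Call:
{"api": "carry_out", "payload": {"series": [[-0.06,-0.07,0,0],[-0.12,-0.13,0,0],[-0.19,-0.18,0,0],[-0.25,-0.23,0,0],[-0.32,-0.27,0,0],[-0.4,-0.31,0,0],[-0.48,-0.35,0,0],[-0.55,-0.37,0,0],[-0.64,-0.39,0,0],[-0.72,-0.4,0,0],[-0.8,-0.41,0,0],[-0.88,-0.41,0,0]]}}

```text
clock: 4.4
position: [0.5011, -0.1782, 0.2723]
eef_rot: [0.216, 0.976, 0.001, -0.002]
wrist_force: [-5.4, 2.8, 5.3]
grip_width: -0.0001
finger_force: 3.1
```

Run:
```python
from h import *
s=ctrl.observe(); print(s["position"],s["wrist_force"],s["qpos"])
c=cam("scene"); d=cam("top"); a=cv2.resize(c[0][100:300,100:350],(500,400)); b=cv2.resize(d[0][160:280,280:430],(500,400))[:, :300]
cv2.imwrite("pics/x4.png",np.hstack([a,b])[:,:,::-1])
```

```text
[ 0.50106232 -0.17816046  0.27230004] [-5.40326103  2.81106085  5.25510351] [-0.18821983  0.23571282  0.54170192  1.87511474 -0.13808824  1.07193144
  1.54353679]
```

View pics/x4.png

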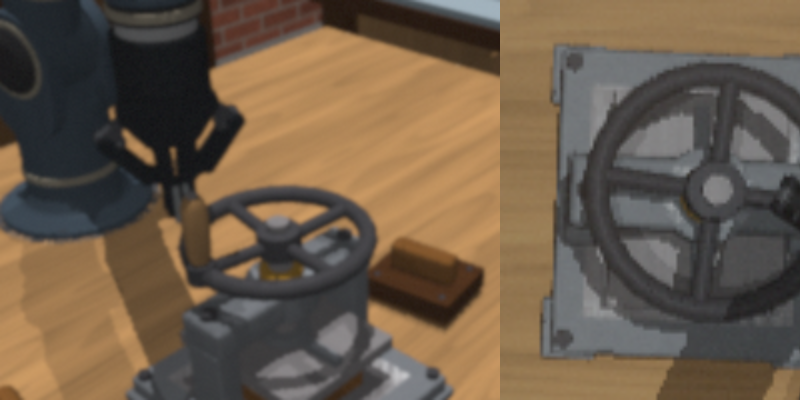

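The handle has moved round to crop (195,230), with the fingers behind it and about 6 N of force. Continuing the sweep.

Call:
{"api": "carry_out", "payload": {"series": [[-0.09,0,0,0],[-0.17,0.02,0,0],[-0.25,0.04,0,0],[-0.33,0.06,0,0],[-0.41,0.09,0,0],[-0.48,0.13,0,0],[-0.55,0.17,0,0],[-0.62,0.22,0,0],[-0.69,0.27,0,0],[-0.75,0.33,0,0],[-0.8,0.4,0,0],[-0.85,0.46,0,0]]}}

```text
clock: 5.5
position: [0.5786, -0.1762, 0.2728]
eef_rot: [0.217, 0.976, -0.002, -0.0]
wrist_force: [-3.4, -4.2, 4.1]
grip_width: -0.0001
finger_force: 2.9
```

Call:
{"api": "carry_out", "payload": {"series": [[-0.04,0.07,0,0],[-0.08,0.15,0,0],[-0.11,0.23,0,0],[-0.14,0.31,0,0],[-0.16,0.39,0,0],[-0.17,0.47,0,0],[-0.18,0.55,0,0],[-0.18,0.63,0,0],[-0.18,0.72,0,0],[-0.16,0.8,0,0],[-0.14,0.88,0,0],[-0.12,0.96,0,0]]}}

```text
clock: 6.5
position: [0.6208, -0.1118, 0.2735]
eef_rot: [0.217, 0.976, -0.003, 0.002]
wrist_force: [-0.9, -5.6, 3.7]
grip_width: 0.0001
finger_force: 3.1
```

Run:
```python
from h import *
s=ctrl.observe(); print(s["position"],s["wrist_force"],s["qpos"])
c=cam("scene"); d=cam("top"); a=cv2.resize(c[0][100:300,100:350],(500,400)); b=cv2.resize(d[0][160:280,280:430],(500,400))[:, :300]
cv2.imwrite("pics/x5.png",np.hstack([a,b])[:,:,::-1])
```

```text
[ 0.62082001 -0.11180994  0.27346792] [-0.90395877 -5.61219099  3.71267601] [-0.25879466  0.40607395  0.50479231  1.65117606 -0.20672807  1.13478912
  1.43132198]
```

View pics/x5.png

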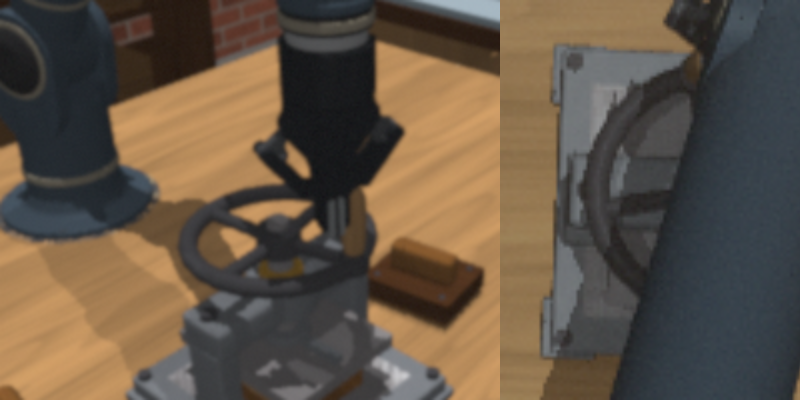

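The handle is now at crop (355,222), about 140° round, with the fingers still behind it. Continuing.

Call:
{"api": "carry_out", "payload": {"series": [[0.03,0.08,0,0],[0.07,0.15,0,0],[0.11,0.22,0,0],[0.16,0.29,0,0],[0.22,0.36,0,0],[0.28,0.42,0,0],[0.34,0.47,0,0],[0.41,0.52,0,0],[0.48,0.56,0,0],[0.55,0.6,0,0],[0.63,0.63,0,0],[0.71,0.66,0,0]]}}

```text
clock: 7.6
position: [0.594, -0.0372, 0.2742]
eef_rot: [0.216, 0.976, 0.0, 0.004]
wrist_force: [6.0, -3.9, 4.2]
grip_width: -0.0001
finger_force: 2.9
```

Call:
{"api": "carry_out", "payload": {"series": [[0.08,0.02,0,0],[0.16,0.03,0,0],[0.24,0.04,0,0],[0.33,0.04,0,0],[0.41,0.04,0,0],[0.49,0.02,0,0],[0.57,0,0,0],[0.65,-0.02,0,0],[0.73,-0.05,0,0],[0.8,-0.09,0,0],[0.88,-0.13,0,0],[0.94,-0.18,0,0]]}}

```text
clock: 8.6
position: [0.5202, -0.0159, 0.2743]
eef_rot: [0.215, 0.977, 0.002, 0.005]
wrist_force: [6.4, 1.1, 4.1]
grip_width: 0.0001
finger_force: 3.5
```

Call:
{"api": "carry_out", "payload": {"series": [[0.07,-0.06,0,0],[0.13,-0.11,0,0],[0.18,-0.18,0,0],[0.23,-0.25,0,0],[0.27,-0.32,0,0],[0.31,-0.39,0,0],[0.35,-0.47,0,0],[0.37,-0.55,0,0],[0.39,-0.63,0,0],[0.41,-0.71,0,0],[0.41,-0.79,0,0],[0.41,-0.88,0,0]]}}

```text
clock: 9.6
position: [0.4599, -0.0645, 0.2737]
eef_rot: [0.215, 0.977, 0.003, 0.003]
wrist_force: [3.7, 5.5, 4.9]
grip_width: 0.0001
finger_force: 3.5
```

Run:
```python
from h import *
s=ctrl.observe(); print(s["position"],s["wrist_force"],s["qpos"])
c=cam("scene"); d=cam("top"); a=cv2.resize(c[0][100:300,100:350],(500,400)); b=cv2.resize(d[0][160:280,280:430],(500,400))[:, :300]
cv2.imwrite("pics/x6.png",np.hstack([a,b])[:,:,::-1])
```

```text
[ 0.45989492 -0.06450877  0.27371763] [3.73495206 5.53504991 4.88983479] [-0.42532462  0.09606871  0.51866545  2.01639954 -0.06084001  1.03661051
  1.26044006]
```

View pics/x6.png

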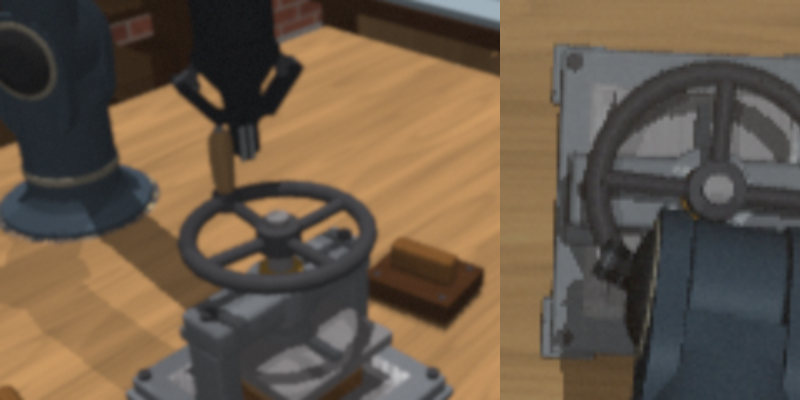

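The handle top is at crop (218,130) and the spokes put the handle near 174°, so it lags about 18.5° ahead of the fingers. The last arc to 211° fits, so I'll do it and then back off.

Call:
{"api": "carry_out", "payload": {"series": [[0,-0.08,0,0],[-0.02,-0.16,0,0],[-0.03,-0.24,0,0],[-0.06,-0.32,0,0],[-0.09,-0.4,0,0],[-0.13,-0.47,0,0],[-0.17,-0.55,0,0],[-0.22,-0.61,0,0],[-0.27,-0.68,0,0],[-0.33,-0.74,0,0],[-0.4,-0.79,0,0],[-0.46,-0.84,0,0],[-0.46,-0.84,0,0]]}}

```text
clock: 10.78
position: [0.4617, -0.1437, 0.2716]
eef_rot: [0.216, 0.976, 0.0, -0.002]
wrist_force: [-1.8, 2.2, 1.2]
grip_width: -0.0002
finger_force: 1.0
```

Call:
{"api": "carry_out", "payload": {"series": [[0.1,0.1,0,0],[0.2,0.2,0,0],[0.3,0.3,0,0],[0.3,0.3,-0.3,0],[0.3,0.3,-0.7,0],[0.3,0.3,-1,0]]}}

```text
clock: 11.28
position: [0.4507, -0.1117, 0.3534]
eef_rot: [0.216, 0.976, -0.0, 0.0]
wrist_force: [0.7, 0.2, -0.5]
grip_width: -0.0002
finger_force: 0.0
```

Call:
{"api": "carry_out", "payload": {"series": [[0,0.4,-0.2,0],[0,0.8,-0.2,0],[0,1,-0.2,0]]}}

```text
clock: 11.53
position: [0.486, -0.0356, 0.369]
eef_rot: [0.214, 0.977, 0.001, 0.001]
wrist_force: [-0.2, 0.9, -0.4]
grip_width: 0.0001
finger_force: 0.0
```

Call:
{"api": "carry_out", "payload": {"series": [[0.3,0.4,0,0],[0.6,0.8,0,0],[0.8,1,0,0]]}}

```text
clock: 11.78
position: [0.4593, 0.0648, 0.3675]
eef_rot: [0.213, 0.977, 0.0, -0.001]
wrist_force: [0.2, 1.1, -0.8]
grip_width: -0.0002
finger_force: 0.0
```

Call:
{"api": "carry_out", "payload": {"series": [[0.4,0.4,0,0],[0.8,0.8,0,0],[0.8,1,0,0],[0.8,1,0,0],[0.8,1,0,0]]}}

```text
clock: 12.2
position: [0.4355, 0.1608, 0.3676]
eef_rot: [0.214, 0.977, -0.001, -0.0]
wrist_force: [-0.1, -0.3, -0.5]
grip_width: -0.0002
finger_force: 0.0
```

Run:
```python
from h import *
s=ctrl.observe(); print(s["position"],s["wrist_force"],s["qvel"].round(3))
c=cam("scene"); d=cam("top"); a=cv2.resize(c[0][170:260,160:310],(450,270),interpolation=3); b=cv2.resize(d[0][160:280,280:400],(350,350),interpolation=3)
im=np.zeros((350,800,3),np.uint8); im[:270,:450]=a; im[:,450:]=b; cv2.imwrite("pics/x7.png",im[:,:,::-1])
```

```text
[0.43554078 0.1607527  0.36762527] [-0.14427974 -0.34400636 -0.52665836] [ 0.027 -0.012  0.048  0.006  0.007  0.008  0.003]
```

View pics/x7.png

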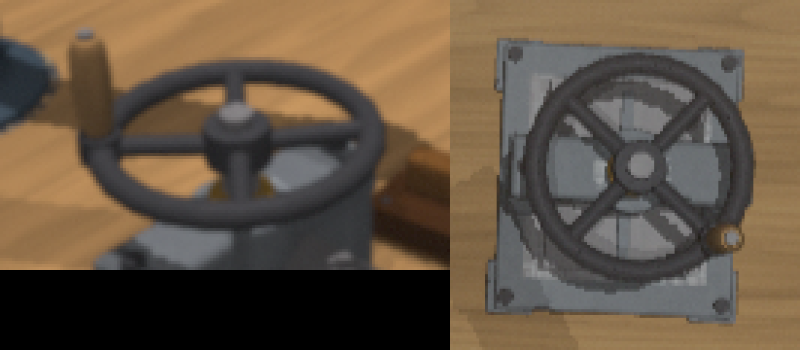

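The handle is back at its starting place. Its tip in the top view is at (376.7,241.6), against (375,242.3) at the start, about 2° past. In the scene view it is about 4 px higher, which matches the 8 mm rise. The arm is clear.

```bash
python3 -c "
from workcell import ctrl
print(ctrl.sign_off())"
```

```text
the job is handed in; nothing more can be done
None
```

I opened the press by one full anticlockwise turn, pushing the handle with the shut fingers. By the camera it stopped about 2° past its starting place, the rise looks like about 8 mm, the arm is clear, and the job is handed in; no verdict came back, and I did not re-measure the block or the bench items at the end.

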